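Close the freshly lacquered bowl in the curing box and bolt it

ROBOT

A 7-joint arm with a two-finger parallel gripper is mounted at the origin on a cart in front of the work surface, level with it; the furniture and walls round the work are solid. World frame = base frame: x ahead of the robot, y to its left, z up, the work surface at z = 0. Lengths are in m, angles in rad, forces in N, time in s.
With the tool pointing down it reaches from about 0.425 to 0.825 m from the base axis. Payload 3.6 kg.
Tool frame: the origin (TCP) lies midway between the tips of the shut fingers; the grasp point (between the pads) lies env.grasp_offset behind it (env.grasp_offset is the distance from the TCP to the grasp point, in m); z points along the fingers, y is the direction in which the jaws open and shut (so a half turn about z gives the same grasp; the last joint's range is limited). The gripper opens to 85 mm and grips with 20 to 120 N. Pads are 22 mm wide; open, the fingers measure 114 mm over their backs; the gripper's body (76 mm by 85 mm) begins 54 mm behind the grasp point. The pads swing forward as they close: fully open they stand 13 mm farther back than shut.
Start: joints at [-1.244, 0.615, -0.013, 1.423, 0.008, 1.103, -0.04], TCP at [0.225, 0.61, 0.231] pointing down, gripper open.
Joint ranges: [-3.12, 3.12], [-0.3, 2.06], [-1.34, 1.32], [0.26, 2.42], [-1.36, 4.5], [0.01, 1.98], [-2.84, 2.84]. Speed limits (rad/s): [2.79, 2.79, 3.14, 3.14, 3.14, 3.14, 3.14].

INTERFACE

Orientations are given as a unit quaternion [x, y, z, w].
In Python, from cell import sense, cams, close_job, env gives the robot as it stands. The module is installed in compiled form; this text tells all that it offers.
- The arm moves only by the tool move_arm, never from a script. Its argument "plan" is one flat list of numbers, 5 for each row, row after row: the gripper's target within -1 to 1 (shut at 1, half-way at 0, fully open at -1), then the shift along the tool's x, y, z in cm, then the turn about the tool's z in rad. A call has 1 to 10 rows; each row is the pose to reach, as a shift and turn from the pose commanded when the call began, along the tool's axes at that moment; what a row does not reach only later rows make up. A row lasts 1/12 s, in which the tool goes at most 41.7 mm and 7.16 degrees, less where a joint would pass 70% of its speed; a pose out of reach is approached as far as the arm can. A call with a gripper value outside its range is refused whole. The fingers move at their own pace and stop on an object; "squeeze" is the grip in N (left out, the last holds). Time passes only in rows, so rows that repeat a pose let the fingers close. It gives the time, the measured TCP pose, the force and the opening at its end, in the units of the state.
- sense(): the state, without advancing time (a new reading comes with each control period).
- cams.read_camera(name): name is "scene" or "top" or "wrist"; returns (picture, depth): 384x512x3 uint8, blue, green, red; 384x512 float32, m along the optical axis (not along the pixel's ray), 0 where there is no reading.
- cams.camera_model(name): a dict with "vertical_fov" (degrees; the focal length in pixels is half the picture's height over the tangent of half this angle, whatever the lens; pixels are square), "cx", "cy" (the principal point, pixels), "rvec" (rotation vector, rad) and "tvec" (3), from world to camera coordinates, as OpenCV has them. Camera axes: x right, y down, z forward; pixel columns grow to the right and rows downward; lengths in m; the calibration is good to about 2 mm. A picture is of the moment at which its call begins: read the wrist's pose just before it. camera_model takes no time and is no camera call; for the wrist camera it gives the pose at the moment of the call.
- close_job(): hands the job in, once; it reports no verdict.
The state is a dict: "clock": time; "joint_positions": joint angles; "qd": joint speeds; "tau": joint torques, N m; "ee_pos": TCP position; "ee_rot": TCP orientation; "ft_force": force on the tool from outside, world axes, zero at the start; "torque": the same for the moment, N m; "gripper_width": finger opening in m.
Only numpy, scipy, OpenCV 4.12 (cv2) and the standard library are available. Lean on these libraries where they do the work, as an engineer would, in place of code of your own. Each camera call takes 0.05 s, during which the arm holds its last target. There are 200 camera calls.

TASK

The freshly lacquered red bowl has to cure in the low curing box: draw the red-knobbed slide bolt fully back, slide the tray by its dark upright grip straight in under the clear roof, bowl standing on it, until its front panel closes the mouth of the box, then push the bolt fully across the panel again. The lacquer is wet, so neither the robot nor the box may touch the bowl, and it must not tip or leave the tray. Leave the other things on the bench where they are.

Things in the scene. Friction and masses are not known exactly. Their poses are not given: they have to be found in the camera images.
- drying_tray: Loose plywood tray carrying the bowl, 0.45 kg; stands flat on the bench and slides on it. Origin: underside (bench level), mid-width, in the plane of its front panel's inner face; x points the way it enters the box, z up. Plate 6 mm thick, x = -8 to +125 mm, 136 mm wide, with a rim 13 mm high round the bowl. Front panel: x = -8 to 0 mm, 156 mm wide, 14 to 75 mm above the bench.
- tray_grip (a point): Where to take the tray's dark wooden upright grip: 68 mm above the bench, on tray x = -50, y = 0 mm. The grip is 18 mm thick (tray y), runs from x = -67 to -33 mm, its top is 86 mm above the bench; a neck 50 mm high joins it to the panel. Pinch it from above across the 18 mm.
- bowl: Red lacquer bowl, 109 mm diameter, 50 mm high, upside down (foot ring up), loose on the tray, its centre about 62 mm behind the panel (tray x = +62 mm). Origin: centre of its underside (the rim), 6 mm above the bench.
- curing_box: Low bottomless plywood box with clear roof, fixed to the bench, mouth towards -x. Origin: bench level, middle of the mouth, in its plane; x points into the box, z up. Outside 150 mm deep (x), 160 mm wide (y), roof 70 to 75 mm high, a round dial 8 mm high on it. Walls 10 mm thick, 140 mm apart. The tray is home when its origin is on the box's origin, axes parallel, panel against the wall edges.
- guide_entry (a point): Middle of the guides' open end, on the bench, 74 mm before the mouth (box x = -74 mm, axes as the box). Two low rails, 10 mm high, flare from about 164 mm apart here to 140 mm at x = -40 and run parallel to the mouth. Between them the tray's plate slides on the bench; inside the box its edges run under strips whose underside is 9.5 mm above the bench.
- slide_bolt (a joint): Travel of the slide bolt along the box's +y, in m: 0 = drawn fully back (mouth clear), 0.034 = fully across (end stop). Flat steel bar 7 mm thick, 14 mm in front of the mouth, 57 mm above the bench, on a cheek at the mouth's -y side (y = -80 to -128 mm). Across, it bars the tray's way in and out; it passes 2.5 mm before the panel of a tray that is home. About 1.5 N moves it.
- bolt_knob (a point): Middle of the bolt's upright red knob, moving with the bolt: 102 mm above the bench. The knob is 12 to 17 mm in diameter, from 88 to 114 mm above the bench, on a thin steel stem. At bolt value 0 it is at x = -14, y = -132 mm in the box's frame.
- tape: Masking tape roll lying flat, 93 mm diameter, 24 mm high; bystander. Origin: centre of its underside.
- oil: White oil bottle with a blue cap, 45 mm diameter, 122 mm high; bystander. Origin: centre of its underside.
- black_cup: Black cup, 72 mm diameter, 60 mm high; bystander. Origin: centre of its underside.
- cork: Cork sanding block, 48 x 78 x 28 mm; bystander. Origin: centre of its underside.
- rubber: Black rubber sanding block, 44 x 103 x 37 mm; bystander. Origin: centre of its underside.
There are look-alikes about, which are no part of the job. Several things have the shape of the bowl; the one meant has the colours described above.

How it is judged:
On the way, in this order (a step that is already met when the one before it is completed fails the run):
1. the bolt is drawn fully back (value of joint slide_bolt below 0.004 m), for 0.2 s.
2. the tray is home in the box with the bowl on it, its panel against the mouth (within 4 mm), the bolt not yet across (x of drying_tray in the frame of curing_box between -0.004 and 0.004 m and y of drying_tray in the frame of curing_box between -0.006 and 0.006 m and angle between the x axis of drying_tray and the x axis of curing_box, either way round below 0.06 rad and angle between drying_tray's own z axis and vertical below 0.06 rad and x of bowl in the frame of drying_tray between 0.045 and 0.08 m and y of bowl in the frame of drying_tray between -0.012 and 0.012 m and z of bowl in the frame of drying_tray between 0.002 and 0.012 m and angle between bowl's own z axis and vertical below 0.1 rad and value of joint slide_bolt below 0.01 m), for 0.2 s.
At the end, for the whole second after the job is handed in: The tray is home in the box (within 4 mm of its end stop, 6 mm sideways, flat), the bowl stands on it upside down as before (within about 17 mm of its place, not tipped), the bolt is across to its end stop (within 3 mm), all at rest (x of drying_tray in the frame of curing_box between -0.004 and 0.004 m and y of drying_tray in the frame of curing_box between -0.006 and 0.006 m and angle between the x axis of drying_tray and the x axis of curing_box, either way round below 0.06 rad and angle between drying_tray's own z axis and vertical below 0.06 rad and x of bowl in the frame of drying_tray between 0.045 and 0.08 m and y of bowl in the frame of drying_tray between -0.012 and 0.012 m and z of bowl in the frame of drying_tray between 0.002 and 0.012 m and angle between bowl's own z axis and vertical below 0.1 rad and linear speed of each of drying_tray, bowl below 0.01 m/s and value of joint slide_bolt above 0.031 m); the robot touches nothing.
It fails at once if the robot touches the wet bowl (contact force between bowl and the arm above 0.3 N or contact force between bowl and the fingers above 0.3 N).
It fails at once if the wet bowl touches the box (contact force between bowl and curing_box above 0.3 N).
It fails at once if the bowl tips or leaves the tray (angle between bowl's own z axis and vertical above 0.35 rad or horizontal distance between bowl and drying_tray above 0.095 m).
It fails at once if a bystander is moved more than 25 mm (distance of any of tape, oil, black_cup, cork, rubber from where it was at the start of the episode above 0.025 m).
It also fails if it takes over 61 s, if anything falls off the work surface, if the arm or the gripper's body presses on something with over 40 N, if the wrist force passes 120 N, or if a joint passes its speed limit or range.

## Working session

There is one attempt and no reset: what is moved stays moved. The work goes in short steps, Python scripts to look and compute and a tool call to move; the robot and the scene stay as the last step left them, time stands still between calls to the robot, and variables do not carry over. Pictures are saved under pics/ and viewed, about 8 in all and at most 12, crops included, and the job is handed in when it is done.

Besides the shell and the picture viewer there is one more tool, called after "Call:" by a JSON object that holds its "api" and its "payload", one argument or row to a line. move_arm: Moves the arm, as the interface text tells. Its arguments: {"type":"object","properties":{"plan":{"type":"array","items":{"type":"number"}},"squeeze":{"type":"number"}},"required":["plan"]}

```bash
mkdir -p pics
cat > h.py <<'E'
import numpy as np, cv2
from cell import sense, cams, close_job, env
def model(n):
    m=cams.camera_model(n); f=192/np.tan(np.radians(m["vertical_fov"])/2)
    R=cv2.Rodrigues(np.array(m["rvec"],float))[0]; return f,m["cx"],m["cy"],R,np.array(m["tvec"],float).ravel()
def unproj(M,u,v,d=None,z=None):
    f,cx,cy,R,t=M; r=np.array([(u-cx)/f,(v-cy)/f,1.]); o=-R.T@t; w=R.T@r
    if d is None: d=(z-o[2])/w[2]
    return o+w*d
def proj(M,p):
    f,cx,cy,R,t=M; c=R@np.array(p)+t; return f*c[0]/c[2]+cx,f*c[1]/c[2]+cy
E
python3 - <<'E'
from h import *
s=sense(); print({k:np.round(v,3) for k,v in s.items()},env.grasp_offset)
for n in("scene","top"):
    im,d=cams.read_camera(n); cv2.imwrite(f"pics/{n}0.png",im); np.savez(f"{n}0.npz",im=im,d=d)
    M=model(n); print(n,np.round(-M[3].T@M[4],3), M[0])
a=cv2.imread("pics/scene0.png");b=cv2.imread("pics/top0.png")
E
```

```text
{'clock': np.float64(0.0), 'joint_positions': array([-1.243,  0.616, -0.013,  1.425,  0.008,  1.103, -0.04 ]), 'qd': array([ 0.   ,  0.   ,  0.   , -0.001, -0.002,  0.001, -0.   ]), 'tau': array([-0.0000e+00, -4.6922e+01,  2.5900e-01, -1.7104e+01,  1.0000e-02,
        1.0000e-02, -0.0000e+00]), 'ee_pos': array([0.225, 0.609, 0.23 ]), 'ee_rot': array([ 0.176,  0.984, -0.001, -0.   ]), 'ft_force': array([ 0.113, -0.906, -0.019]), 'torque': array([0.001, 0.066, 0.002]), 'gripper_width': np.float64(0.085)} 0.0187
scene [ 0.015 -0.859  0.54 ] 366.3518246369796
top [ 0.389 -0.203  0.986] 375.5976604262129
```

View pics/top0.png

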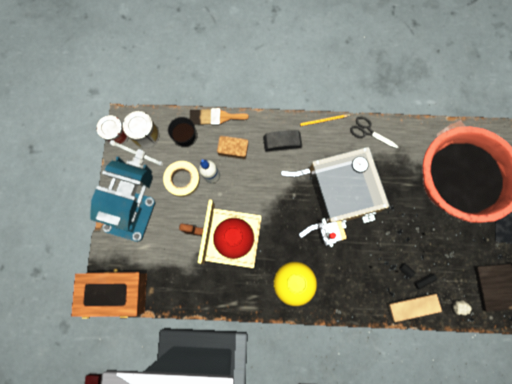

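View pics/scene0.png

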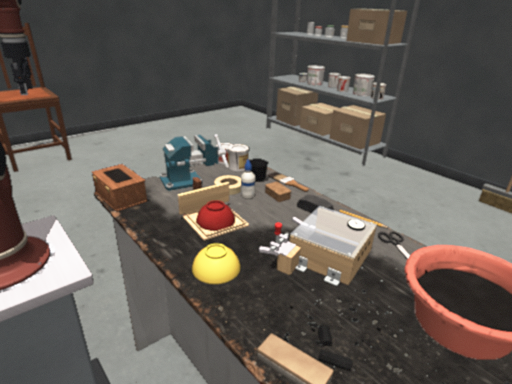

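The top picture shows the tray with the red bowl at (233,238), its grip at (190,229), the box at (350,185) and the bolt knob near (332,236). Look-alikes: the yellow bowl at (295,284), which is the wrong colour, plus the pot at (470,175) and the black cup at (182,131). I choose the red one on the tray and check it in one crop.

Run:
```python
from h import *
im=np.load("top0.npz")["im"]
cv2.imwrite("pics/crop1.png",cv2.resize(im[135:285,175:395],None,fx=3.6,fy=3.6,interpolation=cv2.INTER_CUBIC))
```

```text
(no output)
```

View pics/crop1.png

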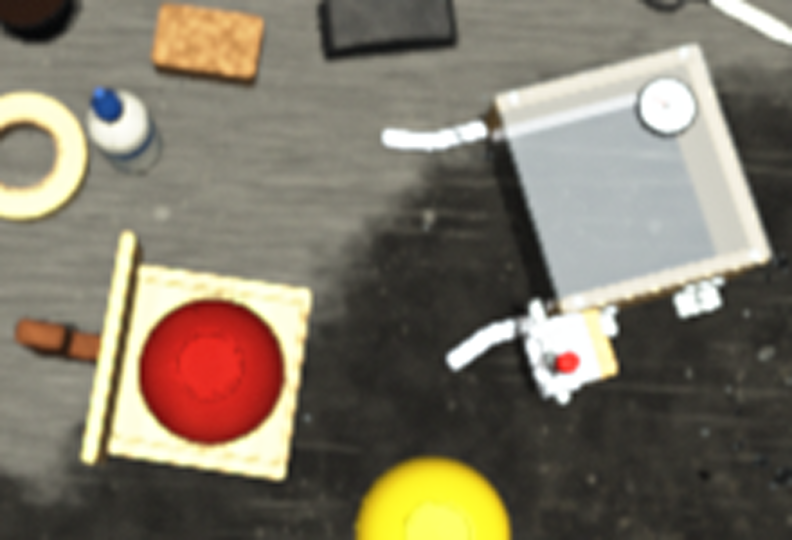

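The crop shows the red bowl alone on the tray at crop (212,370). The panel's top edge runs (128,232)–(90,463), and the grip is at (45,338). The roof corners are (495,97), (697,45), (771,258) and (553,310), and the knob is at (566,362). I fit both poses.

```bash
cat >> h.py <<'E'
from scipy.optimize import least_squares
def tf(p,q):
    x,y,a=p; c,s=np.cos(a),np.sin(a); return np.array([x+c*q[0]-s*q[1],y+s*q[0]+c*q[1],q[2]])
def fit(M,pts,px,p0):
    r=least_squares(lambda p:np.ravel([np.subtract(proj(M,tf(p,q)),u) for q,u in zip(pts,px)]),p0); return r.x,r.fun.reshape(-1,2)
def inv(p,w):
    x,y,a=p; d=w[0]-x,w[1]-y; c,s=np.cos(a),np.sin(a); return np.array([c*d[0]+s*d[1],-s*d[0]+c*d[1]])
E
python3 - <<'E'
from h import *
M=model("top"); C=lambda u,v:((u+.5)/3.6-.5+175,(v+.5)/3.6-.5+135)
o=unproj(M,*C(524,203),z=.075)
box,r=fit(M,[(0,.08,.075),(.15,.08,.075),(.15,-.08,.075),(0,-.08,.075)],[C(495,97),C(697,45),C(771,258),C(553,310)],[o[0],o[1],-1.3]);print("box",box.round(4),r.round(1).tolist())
k=unproj(M,*C(566,362),z=.110);print("knob",k,inv(box,k))
o=unproj(M,*C(108,345),z=.075)
tr,r=fit(M,[(-.004,.078,.075),(-.004,-.078,.075),(.125,.068,.006),(.125,-.068,.006)],[C(128,232),C(90,463),C(312,288),C(285,480)],[o[0],o[1],-1.5]);print("tray",tr.round(4),r.round(1).tolist())
print("grip",tf(tr,(-.05,0,.068)), "by px",unproj(M,*C(42,337),z=.086))
b=unproj(M,*C(212,370),z=.03);print("bowl",b,inv(tr,b))
print("tray in box",inv(box,tr[:2]),tr[2]-box[2],"goal grip",tf(box,(-.05,0,.068)))
d=np.load("top0.npz")["d"]
for n,u,v in(("oil",118,120),("cork",210,40),("rubber",388,25),("yellow",434,520)):
    print(n,unproj(M,*C(u,v),d=d[int(C(u,v)[1]),int(C(u,v)[0])]).round(3))
E
```

```text
box [ 0.6083 -0.3558 -1.2854] [[-0.5, -1.0], [0.0, -0.1], [-0.8, 0.5], [1.2, 0.6]]
knob [ 0.49373246 -0.37721539  0.11      ] [-0.01173056 -0.11595014]
tray [ 0.4952 -0.0803 -1.668 ] [[0.2, 0.5], [0.0, -0.3], [-0.3, 0.6], [0.0, -0.8]]
grip [ 0.50009382 -0.03051316  0.068     ] by px [ 0.49831909 -0.03213246  0.086     ]
bowl [ 0.4868914  -0.14342024  0.03      ] [ 0.06365531 -0.0021874 ]
tray in box [-0.2962314  -0.03089865] -0.38256407657853764 goal grip [ 0.59421757 -0.30784878  0.068     ]
oil [ 0.647 -0.075  0.101]
cork [ 0.734 -0.128  0.025]
rubber [ 0.747 -0.26   0.038]
yellow [ 0.39  -0.301  0.043]
```

```bash
cat >> h.py <<'E'
from scipy.spatial.transform import Rotation as Ro
def go(p,az,base=None):
    """shift(cm)/turn to take TCP to world p with jaw axis at azimuth az"""
    s=sense(); R=Ro.from_quat(s["ee_rot"]).as_matrix(); P=np.array(s["ee_pos"])
    t=(np.arctan2(R[1,1],R[0,1])-az+np.pi/2)%np.pi-np.pi/2
    print("now",P.round(4),"az",round(np.arctan2(R[1,1],R[0,1]),4),"tilt",np.round(R[2],3),"w",round(float(s["gripper_width"]),4),"F",np.round(s["ft_force"],1),"t",round(s["clock"],2))
    print("go",p,"-> cm",(R.T@(np.array(p)-P)*100).round(2),"turn",round(t,3),"or",round(t-np.pi*np.sign(t),3),"j7",sense()["joint_positions"][6].round(2))
E
python3 - <<'E'
from h import *
d=np.load("top0.npz")["d"];M=model("top");h=[]
for v in range(0,384,2):
    for u in range(0,512,2):
        if d[v,u]>0:
            w=unproj(M,u,v,d=d[v,u])
            if w[2]>.13: h.append(w)
h=np.array(h)
for a in np.arange(-.8,.8,.1):
    q=h[(h[:,1]>a)&(h[:,1]<a+.1)&(h[:,0]>.1)]
    if len(q): print(round(a,1),q.min(0).round(2),q.max(0).round(2),len(q))
go((.5,.25,.25),.285)
E
```

```text
-0.0 [0.51 0.07 0.13] [0.63 0.1  0.14] 83
0.1 [0.5  0.1  0.13] [0.69 0.18 0.15] 291
now [0.225  0.6091 0.2302] az 1.2171 tilt [-0.    -0.002 -1.   ] w 0.0856 F [-0.3 -0.3  0.1] t 0.1
go (0.5, 0.25, 0.25) -> cm [-38.24 -24.17  -1.92] turn 0.932 or -2.21 j7 -0.04
```

Call:
{"api": "move_arm", "payload": {
  "plan": [-1,-38.2,-24.2,-1.9,0.93,-1,-38.2,-24.2,-1.9,0.93,-1,-38.2,-24.2,-1.9,0.93,-1,-38.2,-24.2,-1.9,0.93,-1,-38.2,-24.2,-1.9,0.93,-1,-38.2,-24.2,-1.9,0.93,-1,-38.2,-24.2,-1.9,0.93,-1,-38.2,-24.2,-1.9,0.93,-1,-38.2,-24.2,-1.9,0.93,-1,-38.2,-24.2,-1.9,0.93]
}}

```text
clock: 0.93
ee_pos: [0.4784, 0.2772, 0.2486]
ee_rot: [0.599, 0.801, -0.0, -0.0]
ft_force: [0.9, -0.1, -0.6]
gripper_width: 0.0855
```

```bash
python3 -c "
from h import *
go((.54,-.05,.25),.285)
go((.44,-.33,.22),.285)"
```

```text
now [0.4784 0.2772 0.2486] az 0.2874 tilt [-0.    -0.001 -1.   ] w 0.0855 F [ 0.9 -0.1 -0.6] t 0.93
go (0.54, -0.05, 0.25) -> cm [-33.13  -3.36  -0.13] turn 0.002 or -3.139 j7 -0.14
now [0.4784 0.2772 0.2486] az 0.2874 tilt [-0.    -0.001 -1.   ] w 0.0855 F [ 0.9 -0.1 -0.6] t 0.93
go (0.44, -0.33, 0.22) -> cm [-57.14 -20.89   2.89] turn 0.002 or -3.139 j7 -0.14
```

Call:
{"api": "move_arm", "payload": {
  "plan": [-1,-30,-4,0,0,-1,-30,-4,0,0,-1,-30,-4,0,0,-1,-30,-4,0,0,-1,-30,-4,0,0,-1,-30,-4,0,0,-1,-30,-4,0,0,-1,-30,-4,0,0,-1,-30,-4,0,0,-1,-30,-4,0,0]
}}

```text
clock: 1.77
ee_pos: [0.5241, -0.0204, 0.2484]
ee_rot: [0.599, 0.8, -0.0, -0.001]
ft_force: [-0.1, 0.8, 0.2]
gripper_width: 0.0853
```

```bash
python3 -c "
from h import *
go((.44,-.33,.22),.285)"
```

```text
now [ 0.5241 -0.0204  0.2484] az 0.2852 tilt [ 0.001 -0.001 -1.   ] w 0.0853 F [-0.1  0.8  0.2] t 1.77
go (0.44, -0.33, 0.22) -> cm [-27.35 -16.78   2.83] turn 0.0 or -3.141 j7 0.44
```

Call:
{"api": "move_arm", "payload": {
  "plan": [-1,-27,-17,3,0,-1,-27,-17,3,0,-1,-27,-17,3,0,-1,-27,-17,3,0,-1,-27,-17,3,0,-1,-27,-17,3,0,-1,-27,-17,3,0,-1,-27,-17,3,0,-1,-27,-17,3,0,-1,-27,-17,3,0]
}}

```text
clock: 2.6
ee_pos: [0.438, -0.3268, 0.2183]
ee_rot: [0.599, 0.801, 0.0, -0.001]
ft_force: [-0.1, 0.9, 0.8]
gripper_width: 0.0855
```

```bash
python3 -c "
from h import *
go((.44,-.33,.22),.285)
im,d=cams.read_camera('wrist');cv2.imwrite('pics/w1.png',im);np.savez('w1.npz',im=im,d=d)
M=model('wrist');print(-M[3].T@M[4],M[3],M[0]);np.savez('w1m.npz',*M)
"
```

```text
now [ 0.438  -0.3268  0.2183] az 0.2863 tilt [ 0.001 -0.    -1.   ] w 0.0855 F [-0.1  0.9  0.8] t 2.6
go (0.44, -0.33, 0.22) -> cm [-0.37  0.1  -0.17] turn 0.001 or -3.14 j7 1.09
[ 0.41677486 -0.25276837  0.36119942] [[ 0.95854322  0.2849414   0.00181319]
 [ 0.27173249 -0.91598679  0.29517734]
 [ 0.0857691  -0.28244753 -0.95544076]] 340.50431978043537
```

View pics/w1.png

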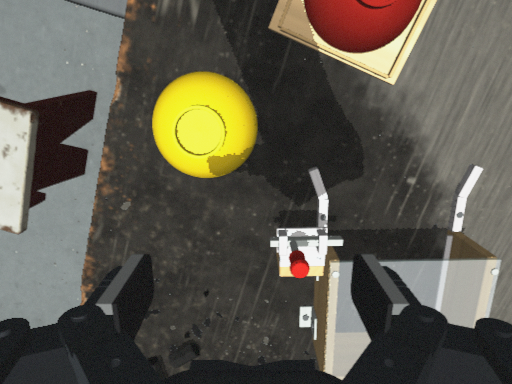

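The wrist view shows the bolt knob centred at (299,264). The roof's front corners are at about (334,262) and (498,261), and the tray with the red bowl is above. The bolt bar reaches right to (343,242), in front of the mouth.

Run:
```python
from h import *
M=tuple(np.load("w1m.npz").values()); d=np.load("w1.npz")["d"]
box=(.6083,-.3558,-1.2854)
for u,v,z in((299,264,.102),(300,268,.114),(334,262,.075),(498,261,.075),(343,242,.060),(274,243,.060)):
    w=unproj(M,u,v,z=z);print(u,v,w.round(4),inv(box,w).round(4), unproj(M,u,v,d=d[v,u]).round(3))
```

```text
299 264 [ 0.4964 -0.3784  0.102 ] [-0.0098 -0.1137] [ 0.493 -0.372  0.115]
300 268 [ 0.4947 -0.3758  0.114 ] [-0.0128 -0.1146] [ 0.495 -0.376  0.113]
334 262 [ 0.5355 -0.3802  0.075 ] [ 0.0029 -0.0767] [ 0.536 -0.38   0.075]
498 261 [ 0.6829 -0.3355  0.075 ] [0.0015 0.0773] [ 0.682 -0.335  0.076]
343 242 [ 0.5425 -0.3641  0.06  ] [-0.0106 -0.0655] [ 0.567 -0.386  0.001]
274 243 [ 0.4787 -0.3841  0.06  ] [-0.0093 -0.1323] [ 0.478 -0.383  0.063]
```

Call:
{"api": "move_arm", "payload": {
  "plan": [-1,-6.4,4.1,0,0,-1,-6.4,4.1,0,0,-1,-6.4,4.1,4,0,-1,-6.4,4.1,8,0,-1,-6.4,4.1,11,0,-1,-6.4,4.1,13.2,0,-1,-6.4,4.1,13.2,0,-1,-6.4,4.1,13.2,0,-1,-6.4,4.1,13.2,0],
  "squeeze": 20
}}

```text
clock: 3.4
ee_pos: [0.4975, -0.376, 0.0884]
ee_rot: [0.598, 0.802, 0.0, 0.001]
ft_force: [0.5, -1.1, -0.2]
gripper_width: 0.0855
```

Run:
```python
from h import *
go((.495,-.377,.085),.285)
im,d=cams.read_camera('wrist');cv2.imwrite('pics/w2.png',im);np.savez('w2.npz',im=im,d=d)
```

```text
now [ 0.4975 -0.376   0.0884] az 0.2899 tilt [-0.002  0.002 -1.   ] w 0.0855 F [ 0.5 -1.1 -0.2] t 3.4
go (0.495, -0.377, 0.085) -> cm [-0.03 -0.26  0.34] turn 0.005 or -3.137 j7 1.15
```

View pics/w2.png

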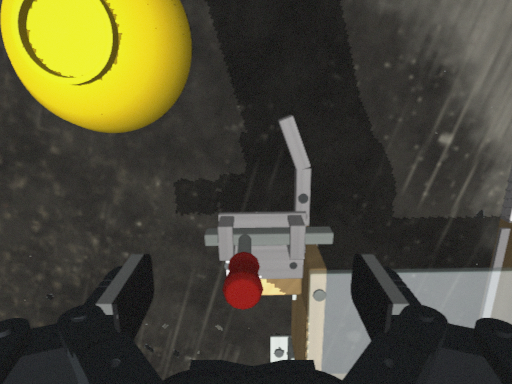

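The knob at (243,278) stands between the pads, slightly left of centre. I close on it.

Call:
{"api": "move_arm", "payload": {
  "plan": [1,0,-0.2,0.2,0,1,0,-0.2,0.2,0,1,0,-0.2,0.2,0,1,0,-0.2,0.2,0,1,0,-0.2,0.2,0,1,0,-0.2,0.2,0,1,0,-0.2,0.2,0,1,0,-0.2,0.2,0],
  "squeeze": 20
}}

```text
clock: 4.12
ee_pos: [0.4935, -0.3777, 0.0851]
ee_rot: [0.599, 0.801, 0.0, 0.0]
ft_force: [-0.1, 1.2, 1.9]
gripper_width: 0.0148
```

Run:
```python
from h import *
box=(.6090,-.3572,-1.2865)
go(tf(box,(-.014,-.132,.085)),.285); print(inv(box,sense()["ee_pos"]))
```

```text
now [ 0.4935 -0.3777  0.0851] az 0.287 tilt [-0.  0. -1.] w 0.0148 F [-0.1  1.2  1.9] t 4.12
go [ 0.47837183 -0.38078561  0.085     ] -> cm [ 0.13 -1.54  0.01] turn 0.002 or -3.14 j7 1.16
[-0.0127384  -0.11660278]
```

Call:
{"api": "move_arm", "payload": {
  "plan": [1,0,-0.5,0,0,1,0,-1.0,0,0,1,0,-1.4,0,0,1,0,-1.7,0,0,1,0,-1.9,0,0,1,0,-1.9,0,0,1,0,-1.9,0,0,1,0,-1.9,0,0]
}}

```text
clock: 4.78
ee_pos: [0.4764, -0.383, 0.0851]
ee_rot: [0.598, 0.801, 0.0, 0.001]
ft_force: [4.4, -0.2, 0.8]
gripper_width: 0.0147
```

Run:
```python
from h import *
box=(.6090,-.3572,-1.2865)
go(tf(box,(-.014,-.132,.085)),.285); print(inv(box,sense()["ee_pos"]))
```

```text
now [ 0.4764 -0.383   0.0851] az 0.2878 tilt [-0.001  0.002 -1.   ] w 0.0147 F [ 4.4 -0.2  0.8] t 4.78
go [ 0.47837183 -0.38078561  0.085     ] -> cm [0.16 0.25 0.01] turn 0.003 or -3.139 j7 1.18
[-0.01240293 -0.13446974]
```

Call:
{"api": "move_arm", "payload": {
  "plan": [1,0,-0.4,0,0,1,0,-0.4,0,0,1,0,-0.4,0,0,1,0,-0.4,0,0]
}}

```text
clock: 5.12
ee_pos: [0.4764, -0.383, 0.0851]
ee_rot: [0.597, 0.802, 0.002, 0.003]
ft_force: [10.6, 0.7, -1.5]
gripper_width: 0.015
```

At the end stop: the force rose to 10.6 N with no motion. I ease off, open and lift.

Call:
{"api": "move_arm", "payload": {
  "plan": [1,0,0.35,0,0,1,0,0.4,0,0,-1,0,0.4,0,0,-1,0,0.4,0,0,-1,0,0.4,0,0,-1,0,0.4,0,0,-1,0,0.4,-4,0,-1,0,0.4,-8,0,-1,0,0.4,-12,0,-1,0,0.4,-14,0]
}}

```text
clock: 5.95
ee_pos: [0.4754, -0.3849, 0.2298]
ee_rot: [0.599, 0.801, -0.001, 0.003]
ft_force: [0.5, -0.8, 0.6]
gripper_width: 0.0855
```

Run:
```python
from h import *
go((.54,-.05,.22),-.097)
```

```text
now [ 0.4754 -0.3849  0.2298] az 0.2857 tilt [-0.006  0.003 -1.   ] w 0.0855 F [ 0.5 -0.8  0.6] t 5.95
go (0.54, -0.05, 0.22) -> cm [30.32 15.64  0.84] turn 0.383 or -2.759 j7 1.12
```

Run:
```python
from h import *
go((.50,-.031,.19),-.097)
```

```text
now [ 0.4754 -0.3849  0.2298] az 0.2857 tilt [-0.006  0.003 -1.   ] w 0.0855 F [ 0.5 -0.8  0.6] t 5.95
go (0.5, -0.031, 0.19) -> cm [33.29 12.32  3.82] turn 0.383 or -2.759 j7 1.12
```

Call:
{"api": "move_arm", "payload": {
  "plan": [-1,33.5,11.5,0,0.38,-1,33.5,11.5,0,0.38,-1,33.5,11.5,0,0.38,-1,33.5,11.5,0,0.38,-1,33.5,11.5,0,0.38,-1,33.5,11.5,0,0.38,-1,33.5,11.5,0,0.38,-1,33.5,11.5,2,0.38,-1,33.5,11.5,2,0.38,-1,33.5,11.5,2,0.38]
}}

```text
clock: 6.78
ee_pos: [0.4888, -0.0218, 0.2027]
ee_rot: [0.736, 0.677, -0.001, -0.004]
ft_force: [0.2, -0.2, -1.0]
gripper_width: 0.0855
```

Run:
```python
from h import *
go((.50,-.031,.19),-.097)
im,d=cams.read_camera('wrist');cv2.imwrite('pics/w3.png',im);np.savez('w3.npz',im=im,d=d)
M=model('wrist');np.savez('w3m.npz',*M)
im,d=cams.read_camera('top');np.savez('top1.npz',im=im,d=d)
```

```text
now [ 0.4888 -0.0218  0.2027] az -0.0822 tilt [ 0.004 -0.006 -1.   ] w 0.0855 F [ 0.2 -0.2 -1. ] t 6.78
go (0.5, -0.031, 0.19) -> cm [-0.83  1.2   1.26] turn 0.015 or -3.127 j7 0.18
```

View pics/w3.png

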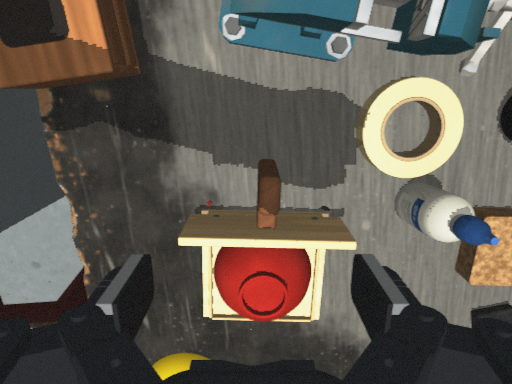

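The tray is intact. The panel's top edge runs (180,241)–(354,245), the grip is at about (268,185), and the red bowl on the tray is at (263,278).

Run:
```python
from h import *
M=tuple(np.load("w3m.npz").values()); d=np.load("w3.npz")["d"]
a=unproj(M,180,242,z=.075);b=unproj(M,354,245,z=.075);yaw=np.arctan2(*(b-a)[1::-1])-np.pi/2
print(a,b,np.linalg.norm(b-a),"yaw",yaw); m=(a+b)/2
T=(m[0]+.004*np.cos(yaw),m[1]+.004*np.sin(yaw),yaw);print("tray",T,"grip",tf(T,(-.05,0,.068)))
P=np.array([unproj(M,u,v,d=d[v,u]) for v in range(140,235) for u in range(240,300) if d[v,u]>0])
g=P[(P[:,2]>.080)&(P[:,2]<.092)];print("grip top",g.min(0),g.max(0),g.mean(0),len(g),[inv(T,x).round(4) for x in (g.mean(0),)])
q=np.array([inv(T,x) for x in g]);print(q.min(0),q.max(0))
b=unproj(M,264,293,z=.056);print("bowl foot",b,inv(T,b))
```

```text
[ 0.42118491 -0.07340151  0.075     ] [ 0.57255457 -0.0893415   0.075     ] 0.15220662924647568 yaw -1.6757147548323743
tray (np.float64(0.4964508340382722), np.float64(-0.08534950872768438), np.float64(-1.6757147548323743)) grip [ 0.50168714 -0.03562445  0.068     ]
grip top [ 0.49158008 -0.05187838  0.08000273] [ 0.5112502  -0.01794585  0.08898699] [ 0.50125923 -0.03351742  0.08603925] 859 [array([-0.0521, -0.0006])]
[-0.06771596 -0.00935093] [-0.03326502  0.0086708 ]
bowl foot [ 0.48999814 -0.1434633   0.056     ] [ 0.05847    -0.00033118]
```

```bash
python3 -c "
from h import *
go((.5012,-.034,.05),-.103)"
```

```text
now [ 0.4898 -0.0287  0.2044] az -0.0909 tilt [-0.001 -0.002 -1.   ] w 0.0853 F [-0.1 -1.   0.6] t 6.88
go (0.5012, -0.034, 0.05) -> cm [-0.41  1.22 15.44] turn 0.012 or -3.13 j7 0.18
```

Call:
{"api": "move_arm", "payload": {
  "plan": [-1,-0.4,1.2,3,0.012,-1,-0.4,1.2,6,0.012,-1,-0.4,1.2,8.5,0.012,-1,-0.4,1.2,8.5,0.012,-1,-0.4,1.2,8.5,0.012]
}}

```text
clock: 7.3
ee_pos: [0.5014, -0.0364, 0.1195]
ee_rot: [0.744, 0.668, -0.001, -0.0]
ft_force: [-0.1, 0.2, 1.4]
gripper_width: 0.0852
```

```bash
python3 -c "
from h import *
go((.5012,-.034,.05),-.103)"
```

```text
now [ 0.5014 -0.0364  0.1195] az -0.1086 tilt [-0.002 -0.002 -1.   ] w 0.0852 F [-0.1  0.2  1.4] t 7.3
go (0.5012, -0.034, 0.05) -> cm [ 0.25 -0.03  6.95] turn -0.006 or 3.136 j7 0.26
```

Call:
{"api": "move_arm", "payload": {
  "plan": [-1,0.2,0,3,0,-1,0.2,0,5.5,0,-1,0.2,0,6.9,0,-1,0.2,0,6.9,0,1,0.2,0,6.9,0,1,0.2,0,6.9,0,1,0.2,0,6.9,0,1,0.2,0,6.9,0,1,0.2,0,6.9,0,1,0.2,0,6.9,0],
  "squeeze": 25
}}

```text
clock: 8.13
ee_pos: [0.5023, -0.0319, 0.0515]
ee_rot: [0.743, 0.669, 0.0, -0.0]
ft_force: [-3.0, -0.2, 6.3]
gripper_width: 0.0179
```

Run:
```python
from h import *
box=(.6090,-.3572,-1.2865)
go((.5012,-.034,.05),-.103)
for x in(-.30,-.2,-.12,-.08,0): print(x); go(tf(box,(x-.05,0,.05)),box[2]+np.pi/2)
print(inv(box,sense()["ee_pos"]))
```

```text
now [ 0.5023 -0.0319  0.0515] az -0.1055 tilt [ 0.001  0.    -1.   ] w 0.0179 F [-3.  -0.2  6.3] t 8.13
go (0.5012, -0.034, 0.05) -> cm [-0.22 -0.09  0.15] turn -0.003 or 3.139 j7 0.31
-0.3
now [ 0.5023 -0.0319  0.0515] az -0.1055 tilt [ 0.001  0.    -1.   ] w 0.0179 F [-3.  -0.2  6.3] t 8.13
go [ 0.51083127 -0.02124926  0.05      ] -> cm [1.15 0.73 0.16] turn -0.39 or 2.752 j7 0.31
-0.2
now [ 0.5023 -0.0319  0.0515] az -0.1055 tilt [ 0.001  0.    -1.   ] w 0.0179 F [-3.  -0.2  6.3] t 8.13
go [ 0.53887948 -0.11723519  0.05      ] -> cm [-8.1   4.53  0.15] turn -0.39 or 2.752 j7 0.31
-0.12
now [ 0.5023 -0.0319  0.0515] az -0.1055 tilt [ 0.001  0.    -1.   ] w 0.0179 F [-3.  -0.2  6.3] t 8.13
go [ 0.56131804 -0.19402393  0.05      ] -> cm [-15.5    7.57   0.14] turn -0.39 or 2.752 j7 0.31
-0.08
now [ 0.5023 -0.0319  0.0515] az -0.1055 tilt [ 0.001  0.    -1.   ] w 0.0179 F [-3.  -0.2  6.3] t 8.13
go [ 0.57253733 -0.2324183   0.05      ] -> cm [-19.2    9.09   0.14] turn -0.39 or 2.752 j7 0.31
0
now [ 0.5023 -0.0319  0.0515] az -0.1055 tilt [ 0.001  0.    -1.   ] w 0.0179 F [-3.  -0.2  6.3] t 8.13
go [ 0.5949759  -0.30920704  0.05      ] -> cm [-26.6   12.13   0.14] turn -0.39 or 2.752 j7 0.31
[-0.34213309 -0.01116649]
```

Gripped (17.9 mm). Now I swing the tray into line with the box before the guides, slowly.

Call:
{"api": "move_arm", "payload": {
  "plan": [1,-0.2,0.1,-0.05,-0.01,1,-0.5,0.3,-0.1,-0.03,1,-0.9,0.5,-0.1,-0.05,1,-1.3,0.75,-0.1,-0.07,1,-1.7,1.0,-0.1,-0.09,1,-2.1,1.2,-0.1,-0.11,1,-2.5,1.4,-0.1,-0.13,1,-2.9,1.65,-0.1,-0.15,1,-3.2,1.85,-0.1,-0.17,1,-3.5,2.0,-0.1,-0.19]
}}

```text
clock: 8.97
ee_pos: [0.5186, -0.0696, 0.0516]
ee_rot: [0.676, 0.737, -0.0, -0.0]
ft_force: [-2.7, 2.4, 2.6]
gripper_width: 0.0177
```

Run:
```python
from h import *
box=(.6078,-.3576,-1.2865)
go(tf(box,(-.258,0,.05)),box[2]+np.pi/2)
print(inv(box,sense()["ee_pos"]))
```

```text
now [ 0.5186 -0.0696  0.0516] az 0.0863 tilt [ 0.    -0.001 -1.   ] w 0.0177 F [-2.7  2.4  2.6] t 8.97
go [ 0.53543562 -0.10995631  0.05      ] -> cm [-4.17  1.33  0.16] turn -0.198 or 2.944 j7 0.49
[-0.30144841 -0.00482173]
```

Call:
{"api": "move_arm", "payload": {
  "plan": [1,-0.3,0.1,0,-0.02,1,-0.7,0.25,0,-0.04,1,-1.1,0.4,0,-0.06,1,-1.5,0.55,0,-0.08,1,-2.0,0.7,0,-0.1,1,-2.5,0.85,0,-0.125,1,-3.0,1.0,0,-0.15,1,-3.5,1.15,0,-0.175,1,-3.9,1.25,0,-0.195,1,-4.0,1.3,0,-0.2]
}}

```text
clock: 9.8
ee_pos: [0.5355, -0.1097, 0.0517]
ee_rot: [0.599, 0.8, -0.0, 0.001]
ft_force: [-2.2, 0.6, -1.1]
gripper_width: 0.0177
```

Run:
```python
from h import *
box=(.6078,-.3576,-1.2865)
go(tf(box,(-.25,0,.05)),box[2]+np.pi/2)
print(inv(box,sense()["ee_pos"]))
im,d=cams.read_camera('wrist');cv2.imwrite('pics/w4.png',im);np.savez('w4.npz',im=im,d=d)
M=model('wrist');np.savez('w4m.npz',*M)
im,d=cams.read_camera('top');cv2.imwrite('pics/t4.png',cv2.resize(im[135:285,175:395],None,fx=3.6,fy=3.6,interpolation=cv2.INTER_CUBIC))
```

```text
now [ 0.5355 -0.1097  0.0517] az 0.2853 tilt [-0.002  0.001 -1.   ] w 0.0177 F [-2.2  0.6 -1.1] t 9.8
go [ 0.53767948 -0.11763519  0.05      ] -> cm [-0.82 -0.01  0.17] turn 0.001 or -3.141 j7 0.67
[-2.58190056e-01  1.40406056e-04]
```

View pics/t4.png

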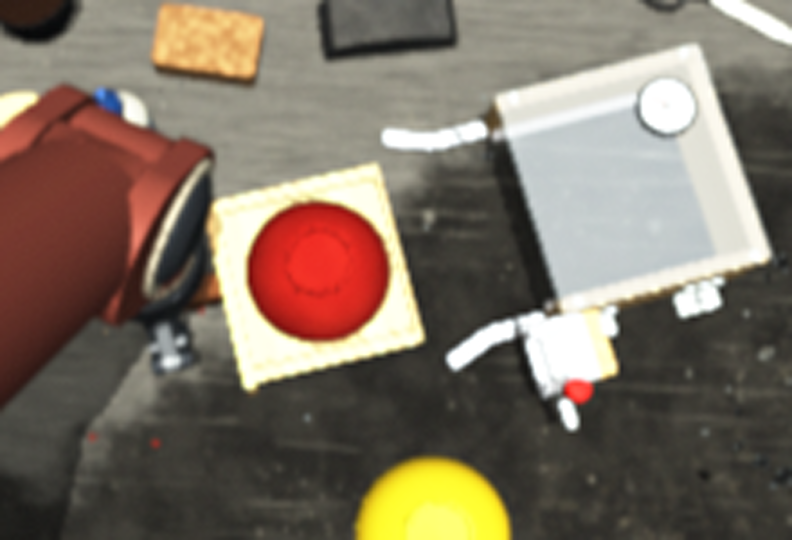

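View pics/w4.png

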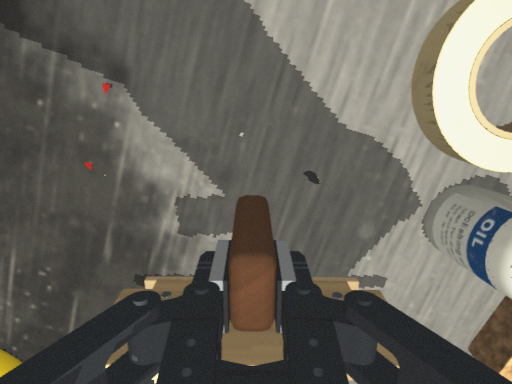

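The tray is aligned and centred: its front edge mid is at crop (401,254) and the guide ends' mid is at (420,250). The bolt knob is drawn back at (578,390), and the bowl is centred on the tray. I push in, checking forces.

Call:
{"api": "move_arm", "payload": {
  "plan": [1,-0.2,0,0,0,1,-0.6,0,0,0,1,-1.1,0,0,0,1,-1.6,0,0,0,1,-2.1,0,0,0,1,-2.6,0,0,0,1,-3.1,0,0,0,1,-3.6,0,0,0,1,-4.0,0,0,0,1,-4.2,0,0,0]
}}

```text
clock: 10.73
ee_pos: [0.5469, -0.1494, 0.0518]
ee_rot: [0.6, 0.8, -0.0, 0.0]
ft_force: [-0.4, 1.4, -3.6]
gripper_width: 0.0174
```

Call:
{"api": "move_arm", "payload": {
  "plan": [1,-0.2,0,0,0,1,-0.6,0,0,0,1,-1.0,0,0,0,1,-1.4,0,0,0,1,-1.8,0,0,0,1,-2.2,0,0,0,1,-2.6,0,0,0,1,-3.0,0,0,0,1,-3.4,0,0,0,1,-3.6,0,0,0]
}}

```text
clock: 11.57
ee_pos: [0.557, -0.1838, 0.0518]
ee_rot: [0.6, 0.8, -0.0, 0.0]
ft_force: [-0.4, 0.8, -3.7]
gripper_width: 0.018
```

Run:
```python
from h import *
box=(.6078,-.3576,-1.2865)
go(tf(box,(-.05,0,.05)),box[2]+np.pi/2)
print(inv(box,sense()["ee_pos"]))
im,d=cams.read_camera('top');cv2.imwrite('pics/t5.png',cv2.resize(im[135:285,175:395],None,fx=3.6,fy=3.6,interpolation=cv2.INTER_CUBIC))
```

```text
now [ 0.557  -0.1838  0.0518] az 0.2843 tilt [-0.001 -0.    -1.   ] w 0.018 F [-0.4  0.8 -3.7] t 11.57
go [ 0.5937759  -0.30960704  0.05      ] -> cm [-13.11  -0.     0.19] turn 0.0 or -3.142 j7 0.77
[-1.81054719e-01  1.91388581e-05]
```

View pics/t5.png

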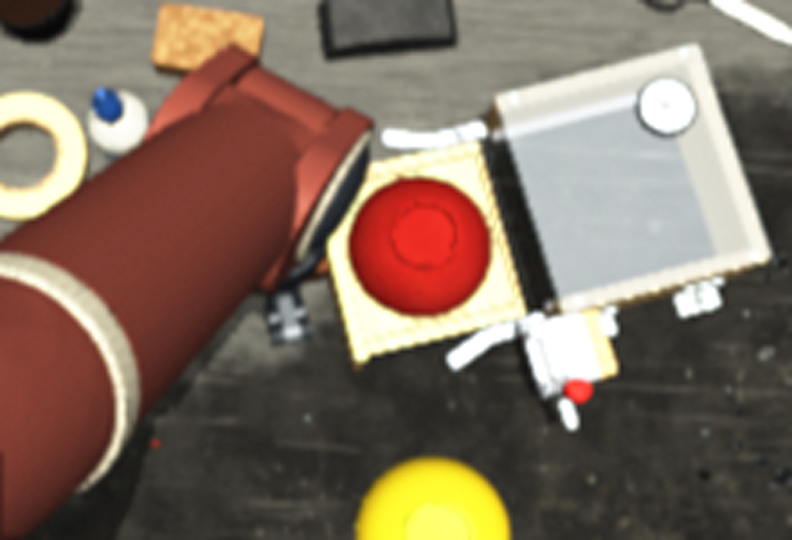

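The tray is between the rails, centred, with the bowl upright at (420,247). The Fz suggests I'm slightly lifting, so I lower a touch and go on.

Call:
{"api": "move_arm", "payload": {
  "plan": [1,-0.2,0,0.06,0,1,-0.6,0,0.06,0,1,-1.1,0,0.06,0,1,-1.6,0,0.06,0,1,-2.1,0,0.06,0,1,-2.6,0,0.06,0,1,-3.1,0,0.06,0,1,-3.6,0,0.06,0,1,-4.1,0,0.06,0,1,-4.5,0,0.06,0]
}}

```text
clock: 12.45
ee_pos: [0.5697, -0.2246, 0.0517]
ee_rot: [0.599, 0.801, 0.001, -0.001]
ft_force: [-1.9, 6.0, 2.6]
gripper_width: 0.0175
```

Run:
```python
from h import *
box=(.6078,-.3576,-1.2865)
go(tf(box,(-.05,0,.05)),box[2]+np.pi/2)
print(inv(box,sense()["ee_pos"]))
```

```text
now [ 0.5697 -0.2246  0.0517] az 0.2862 tilt [ 0.002  0.    -1.   ] w 0.0175 F [-1.9  6.   2.6] t 12.45
go [ 0.5937759  -0.30960704  0.05      ] -> cm [-8.83 -0.09  0.15] turn 0.002 or -3.14 j7 0.81
[-0.13831876  0.00072149]
```

Call:
{"api": "move_arm", "payload": {
  "plan": [1,-0.3,0,0,0,1,-0.7,0,0,0,1,-1.2,0,0,0,1,-1.7,0,0,0,1,-2.2,0,0,0,1,-2.7,0,0,0,1,-3.2,0,0,0,1,-3.7,0,0,0,1,-4.1,0,0,0,1,-4.5,0,0,0]
}}

```text
clock: 13.28
ee_pos: [0.5819, -0.2671, 0.0517]
ee_rot: [0.599, 0.801, 0.001, -0.002]
ft_force: [-3.5, 6.8, 5.3]
gripper_width: 0.0178
```

Run:
```python
from h import *
box=(.6078,-.3576,-1.2865)
go(tf(box,(-.05,0,.05)),box[2]+np.pi/2)
print(inv(box,sense()["ee_pos"]))
```

```text
now [ 0.5819 -0.2671  0.0517] az 0.2861 tilt [ 0.004 -0.001 -1.   ] w 0.0178 F [-3.5  6.8  5.3] t 13.28
go [ 0.5937759  -0.30960704  0.05      ] -> cm [-4.42 -0.06  0.15] turn 0.002 or -3.14 j7 0.85
[-0.0941746   0.00052008]
```

Call:
{"api": "move_arm", "payload": {
  "plan": [1,-0.3,0,-0.03,0,1,-0.7,0,-0.03,0,1,-1.2,0,-0.03,0,1,-1.7,0,-0.03,0,1,-2.2,0,-0.03,0,1,-2.7,0,-0.03,0,1,-3.1,0,-0.03,0,1,-3.5,0,-0.03,0,1,-3.8,0,-0.03,0,1,-4.0,0,-0.03,0]
}}

```text
clock: 14.12
ee_pos: [0.5937, -0.3075, 0.0517]
ee_rot: [0.6, 0.8, 0.0, -0.0]
ft_force: [-0.1, 5.4, 3.5]
gripper_width: 0.0177
```

Call:
{"api": "move_arm", "payload": {
  "plan": [1,-0.2,0,0,0,1,-0.4,0,0,0,1,-0.6,0,0,0,1,-0.7,0,0,0,1,-0.7,0,0,0,1,-0.7,0,0,0]
}}

```text
clock: 14.62
ee_pos: [0.5945, -0.311, 0.0517]
ee_rot: [0.599, 0.801, 0.001, -0.003]
ft_force: [-4.9, 9.3, 6.6]
gripper_width: 0.0177
```

Run:
```python
from h import *
box=(.6078,-.3576,-1.2865)
go(tf(box,(-.05,0,.05)),box[2]+np.pi/2)
print(inv(box,sense()["ee_pos"]))
```

```text
now [ 0.5945 -0.311   0.0517] az 0.287 tilt [ 0.006 -0.002 -1.   ] w 0.0177 F [-4.9  9.3  6.6] t 14.62
go [ 0.5937759  -0.30960704  0.05      ] -> cm [ 0.16 -0.02  0.17] turn 0.003 or -3.139 j7 0.89
[-0.0484254   0.00024463]
```

Call:
{"api": "move_arm", "payload": {
  "plan": [1,-0.2,0,0,0,1,-0.4,0,0,0,1,-0.4,0,0,0,1,-0.4,0,0,0]
}}

```text
clock: 14.95
ee_pos: [0.5941, -0.3121, 0.0516]
ee_rot: [0.598, 0.802, 0.002, -0.006]
ft_force: [-9.8, 12.1, 10.5]
gripper_width: 0.0179
```

Run:
```python
from h import *
box=(.6078,-.3576,-1.2865)
print(inv(box,sense()["ee_pos"]))
im,d=cams.read_camera('top');im2,d2=cams.read_camera('scene')
a=cv2.resize(im[135:255,285:395],None,fx=3.6,fy=3.6,interpolation=cv2.INTER_CUBIC)
b=cv2.resize(im2[190:290,250:390],(605,432),interpolation=cv2.INTER_CUBIC)[:, :400]
cv2.imwrite('pics/t6.png',np.hstack([a,b]))
```

```text
[-0.04746886 -0.00039152]
```

View pics/t6.png

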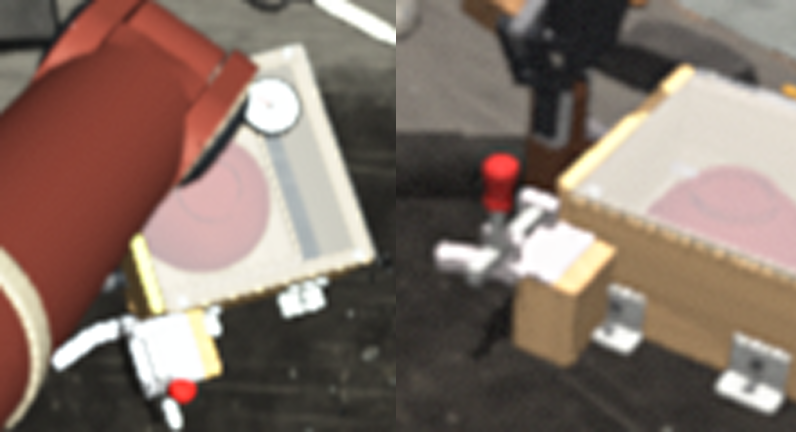

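The pictures show the panel flush against the mouth and the bowl under the clear roof. The force rose to 15 N with about 1 mm of motion, so it is at the stop. Ease, release, lift.

Call:
{"api": "move_arm", "payload": {
  "plan": [1,0.5,0,0,0,1,0.7,0,0,0,-1,0.7,0,0,0,-1,0.7,0,0,0,-1,0.7,0,0,0,-1,0.7,0,0,0,-1,0.7,0,-3,0,-1,0.7,0,-7,0,-1,0.7,0,-11,0,-1,0.7,0,-15,0]
}}

```text
clock: 15.88
ee_pos: [0.5944, -0.3122, 0.2031]
ee_rot: [0.6, 0.8, -0.0, 0.0]
ft_force: [1.6, -0.5, 0.1]
gripper_width: 0.0853
```

Run:
```python
from h import *
box=(.6078,-.3576,-1.2865)
go((.477,-.382,.20),.286)
im,d=cams.read_camera('wrist');M=model('wrist');np.savez('w7.npz',im=im,d=d);np.savez('w7m.npz',*M);cv2.imwrite('pics/w7.png',im)
```

```text
now [ 0.5944 -0.3122  0.2031] az 0.284 tilt [-0.001 -0.    -1.   ] w 0.0853 F [ 1.6 -0.5  0.1] t 15.88
go (0.477, -0.382, 0.2) -> cm [ -3.41 -13.23   0.32] turn -0.002 or 3.14 j7 0.86
```

View pics/w7.png

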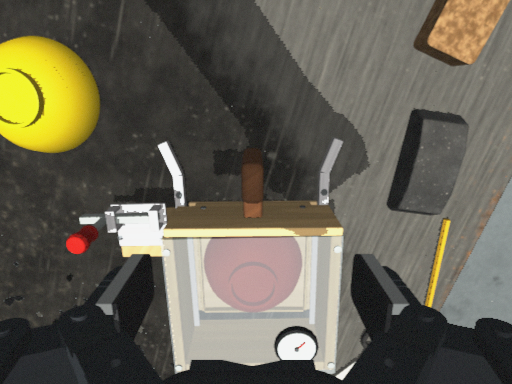

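Tray flush with the mouth: the panel's top edge at (165–343,231) sits against the roof front, with the bowl centred under the roof at (253,275). The knob is at (80,240), still drawn back. On to the knob.

Call:
{"api": "move_arm", "payload": {
  "plan": [-1,-3.4,-13.2,0,0,-1,-3.4,-13.2,0,0,-1,-3.4,-13.2,0,0,-1,-3.4,-13.2,0,0,-1,-3.4,-13.2,0,0,-1,-3.4,-13.2,0,0,-1,-3.4,-13.2,4,0,-1,-3.4,-13.2,7,0,-1,-3.4,-13.2,7,0]
}}

```text
clock: 16.68
ee_pos: [0.4763, -0.3762, 0.1253]
ee_rot: [0.598, 0.801, 0.001, -0.006]
ft_force: [-0.2, 0.2, -1.7]
gripper_width: 0.0852
```

Run:
```python
from h import *
go((.477,-.382,.085),.286)
```

```text
now [ 0.4763 -0.3762  0.1253] az 0.2885 tilt [ 0.011 -0.006 -1.   ] w 0.0852 F [-0.2  0.2 -1.7] t 16.68
go (0.477, -0.382, 0.085) -> cm [-0.62 -0.08  4.02] turn 0.002 or -3.139 j7 1.07
```

Call:
{"api": "move_arm", "payload": {
  "plan": [-1,-0.4,0,2,0,-1,-0.4,0,4.2,0,-1,-0.4,0,4.2,0,-1,-0.4,0,4.2,0]
}}

```text
clock: 17.02
ee_pos: [0.4797, -0.3839, 0.0896]
ee_rot: [0.599, 0.801, 0.0, -0.0]
ft_force: [1.3, -1.0, 0.9]
gripper_width: 0.0854
```

Run:
```python
from h import *
go((.477,-.382,.085),.286)
```

```text
now [ 0.4797 -0.3839  0.0896] az 0.2869 tilt [ 0.001  0.    -1.   ] w 0.0854 F [ 1.3 -1.   0.9] t 17.02
go (0.477, -0.382, 0.085) -> cm [ 0.26 -0.21  0.46] turn 0.001 or -3.141 j7 1.09
```

Call:
{"api": "move_arm", "payload": {
  "plan": [-1,0.25,-0.1,0.35,0,-1,0.25,-0.1,0.35,0,1,0.25,-0.1,0.35,0,1,0.25,-0.1,0.35,0,1,0.25,-0.1,0.35,0,1,0.25,-0.1,0.35,0,1,0.25,-0.1,0.35,0,1,0.25,-0.1,0.35,0,1,0.25,-0.1,0.35,0,1,0.25,-0.1,0.35,0],
  "squeeze": 20
}}

```text
clock: 17.85
ee_pos: [0.4769, -0.3829, 0.0862]
ee_rot: [0.6, 0.8, -0.0, 0.0]
ft_force: [-0.7, 0.7, 1.9]
gripper_width: 0.0149
```

Call:
{"api": "move_arm", "payload": {
  "plan": [1,0,0.4,0,0,1,0,0.9,0,0,1,0,1.4,0,0,1,0,1.9,0,0,1,0,2.4,0,0,1,0,2.9,0,0,1,0,3.3,0,0,1,0,3.6,0,0,1,0,3.7,0,0,1,0,3.7,0,0]
}}

```text
clock: 18.68
ee_pos: [0.5091, -0.3727, 0.0861]
ee_rot: [0.6, 0.8, -0.002, -0.003]
ft_force: [-7.0, 1.0, 8.3]
gripper_width: 0.0146
```

Call:
{"api": "move_arm", "payload": {
  "plan": [1,0,0.3,0,0,1,0,0.3,0,0,1,0,0.3,0,0]
}}

```text
clock: 18.93
ee_pos: [0.5092, -0.3728, 0.0861]
ee_rot: [0.601, 0.799, -0.003, -0.005]
ft_force: [-10.5, 1.8, 10.2]
gripper_width: 0.0149
```

The bolt went 33.7 mm and stopped, force rising. Ease, open, lift.

Call:
{"api": "move_arm", "payload": {
  "plan": [1,0,-0.4,0,0,1,0,-0.5,0,0,-1,0,-0.5,0,0,-1,0,-0.5,0,0,-1,0,-0.5,0,0,-1,0,-0.5,0,0,-1,0,-0.5,-4,0,-1,0,-0.5,-8,0,-1,0,-0.5,-12,0,-1,0,-0.5,-12,0]
}}

```text
clock: 19.77
ee_pos: [0.515, -0.3766, 0.2152]
ee_rot: [0.599, 0.8, 0.0, 0.009]
ft_force: [0.9, -1.5, 0.8]
gripper_width: 0.0856
```

Run:
```python
from h import *
box=(.6078,-.3576,-1.2865)
s=sense();print(s["ee_pos"],s["gripper_width"],s["ft_force"])
im,d=cams.read_camera('wrist');M=model('wrist');np.savez('w8m.npz',*M);cv2.imwrite('pics/w8.png',im)
```

```text
[ 0.51496581 -0.37664137  0.2151992 ] 0.08557266156921794 [ 0.93017815 -1.52612623  0.81983675]
```

View pics/w8.png

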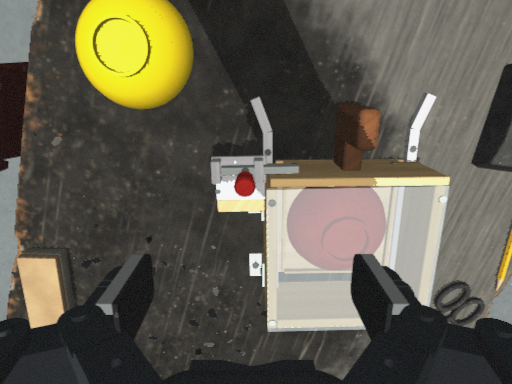

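The bolt bar now lies across the panel to (298,170), with the knob at (245,185). The tray is flush and the bowl is upright under the roof. One numeric check, then I hand in.

Run:
```python
from h import *
box=(.6078,-.3576,-1.2865);M=tuple(np.load("w8m.npz").values())
for n,u,v,z in(("knob",245,185,.106),("panel top in L",266,186,.075),("panel top in R",447,184,.075),("bowl foot",345,240,.056)): print(n,inv(box,unproj(M,u,v,z=z)).round(4))
print(np.abs(sense()["qd"]).max()); close_job()
```

```text
knob [-0.0136 -0.1005]
panel top in L [-0.0035 -0.0829]
panel top in R [-0.005  0.072]
bowl foot [ 0.0565 -0.0052]
0.10027653276548168
the job is handed in; nothing more can be done
```

The tray is in the box with the bowl on it, the bolt is back across the panel, and the job is handed in at about 20 s on the clock. There is no verdict yet.

**Bolt back:** I gripped the red knob and pulled to the end stop, where the force rose to 10.6 N with no further motion.

**Tray in:** I swung the tray into line before the guides and slid it in by its grip until the force reached about 15 N with only 1 mm more motion.

**Bolt across:** The knob moved 33.7 mm to its stop; full travel is 34 mm.

**Last checks:**
- **Bolt:** The last wrist picture shows it across the panel. The knob measures at box y = -100 mm, and -98 mm is fully across, so it agrees within camera error.
- **Bowl:** It stands upright under the roof at tray x of about 57 mm, with no sign of contact with the robot or the box. It reads about 5 mm to one side, inside the 12 mm allowed.
- **Tray:** My pixel reading of the panel's inner edge came out 3.5 to 5 mm in front of the mouth and about 5 mm to the -y side. The gripper's own position put the tray about 2 mm past the mouth, and the picture shows it flush. I trust the gripper reading and the stop force, but the camera did not confirm it to within 4 mm.
- **Arm:** It was clear of everything, but still settling slightly (0.1 rad/s) when I handed in.

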